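Set a washed paint cup and its lid to dry

ROBOT

A 7-joint arm with a two-finger parallel gripper is mounted at the origin on the work surface. World frame = base frame: x ahead of the robot, y to its left, z up, the work surface at z = 0. Lengths are in m, angles in degrees, forces in N, time in s.
With the tool pointing down it reaches from about 0.425 to 0.875 m from the base axis. Payload 4.7 kg.
Tool frame: the origin (TCP) lies between the finger pads; the fingertips stand env.tip_reach ahead of it and the grasp point (between the pads) lies 2 mm behind it (env.tip_reach is the distance from the TCP to the fingertips, in m); z points along the fingers, y is the line along which they close (so a half turn about z gives the same grasp; the last joint's range is limited). The gripper opens to 87 mm and grips with 3 to 60 N. Pads are 19 mm wide; open, the fingers measure 117 mm over their backs; the gripper's body (75 mm by 190 mm) begins 51 mm behind the grasp point.
Start: joints at [69.62, 18.392, -4.016, 83.108, 1.295, 78.541, -3.26], TCP at [0.235, -0.606, 0.24] pointing down, gripper open.
Joint ranges: [-163.93, 163.93], [-17.29, 119.83], [-79.2, 71.16], [3.27, 140.29], [-89.18, 269.18], [5.43, 117.66], [-154.24, 154.24]. Speed limits (degrees/s): [147.25, 147.25, 180, 180, 180, 180, 180].

INTERFACE

Orientations are given as [roll, pitch, yaw] about the fixed x, y, z axes, in that order (R = Rz(yaw) Ry(pitch) Rx(roll)).
In Python, from cell import env gives the robot as it stands.
- The arm moves only by the shell command python3 steer.py FILE [FORCE], which reads ROWS from the file FILE. ROWS is a JSON list that holds a single list of rows (three levels of brackets), with 1 to 8 rows, each of 5 numbers: dx, dy, dz in m, then a turn about the tool's z in degrees, then the finger opening in m; each row is the pose to reach, as a shift and turn from the pose commanded when the command began, along the tool's axes at that moment; what a row does not reach only later rows make up. A row lasts 1/12 s, in which the tool goes at most 0.0417 m and 7.16 degrees, less where a joint would pass 70% of its speed; a pose out of reach is approached as far as the arm can. The fingers move at their own pace and stop on an object; FORCE is the grip in N (left out, the last holds). Time passes only in rows, so rows that do not move let the fingers close. It prints the time, the measured TCP pose, the force, the opening and the grip force at its end. Input that does not fit is refused with a message, and nothing moves.
- env.get_obs(): the state, without advancing time (a new reading comes with each control period).
- env.read_camera(name): name is "side" or "top"; returns a dict with "color" (420x560x3 uint8, blue, green, red), "fx", "fy", "cx", "cy" (pixels), "dist" ([k1, k2, p1, p2, k3] as OpenCV has them; the pictures are not rectified), "world_from_camera" (4x4, takes a point from camera to world coordinates). Camera axes: x right, y down, z forward; pixel columns grow to the right and rows downward; lengths in m; the calibration is good to about 2 mm. A picture is of the moment at which its call begins. There is no depth.
- env.sign_off(): hands the job in; it is judged then, once.
The state is a dict: "time_s": time; "qpos": joint angles; "joint_velocities": joint speeds; "effort": joint torques, N m; "tool_pos": TCP position; "tool_rot": TCP orientation; "force": force on the tool from outside, world axes, zero at the start; "wrist_torque": the same for the moment, N m; "grip_width": finger opening in m; "grasp_force": force on a finger pad.
Only numpy, scipy, OpenCV 4.12 (cv2) and the standard library are available. Lean on these libraries where they do the work, as an engineer would, in place of code of your own. Each camera call takes 0.05 s, during which the arm holds its last target. There are 200 camera calls.

TASK

The washed aluminium paint cup is lying on its side in the wooden cradle: turn it over and lower it, without dropping it, mouth-down onto the drying peg that is still free, all the way until it rests on the peg, and leave it there. Lay its lid, now on the bench, flat with the knob up in the empty half of the steel drip tray. Leave everything else where it is.

Things in the scene. Friction and masses are not known exactly. Their poses are not given: they have to be found in the camera images.
- cup: plain aluminium paint cup, a straight cylinder 54 mm outer diameter, 95 mm long, closed at one end, wall 3 mm (mouth 48 mm inside), bottom 4 mm thick, about 0.14 kg. Origin: centre of the outer face of its closed end; its z axis runs along the cup to the open mouth. At the start it lies level in the cradle, its mouth pointing roughly away from the robot, its centre line about 60 mm above the bench
- cradle: fixed wooden V-block that carries the cup, 100 mm long along its x axis (the cup's direction), at most 52 mm wide, so narrower than the cup, 43 mm high; fingers can straddle cup and block together. Origin: centre of its underside; x points towards the cup's mouth
- peg_free: fixed drying stand with nothing on it: round steel foot 84 mm across, 8 mm thick, with an upright wooden peg 34 mm in diameter, tapered over the last 18 mm to 22 mm at its flat top, 108 mm above the bench. Origin: centre of the underside of the foot, z up. A cup fully down rests with its bottom on the peg's top, its closed end then 112 mm and its rim 17 mm above the bench
- peg_free_tip (a point): centre of the top of the free peg, 108 mm above the bench
- peg_taken: the other drying stand, identical, with a dry cup already on its peg. Origin as for the free one
- dry_cup: identical cup standing mouth-down on the other peg; leave it. Origin: centre of the outer face of its closed end (uppermost), z axis to the mouth (down)
- lid: the cup's lid, lying on the bench knob up: aluminium disc 58 mm in diameter, 5 mm thick, with a black upright knob 16 mm in diameter standing 26 mm above the disc (31 mm in all), about 0.06 kg. Origin: centre of the disc's underside, z up through the knob
- tray: fixed open steel drip tray, outside 106 mm along its x by 166 mm along its y, walls 18 mm high and 3 mm thick, floor 3 mm thick. Origin: centre of its underside, z up
- tray_space (a point): middle of the empty half of the tray, on the tray's inner floor (3 mm above the bench), 40 mm from the tray's centre along its +y
- dry_lid: identical lid already lying in the other half of the tray, knob up; leave it. Origin: centre of its underside
- file: file with a wooden handle lying on the bench, 220 mm long overall, up to 22 mm high; leave it. Origin: where blade and handle meet, at bench level; x along the blade
- brush: flat brush with a wooden handle, some 200 mm long, lying on the bench beyond the pegs; leave it
- jar: amber glass jar with a steel lid, 60 mm in diameter, 75 mm high, standing; leave it. Origin: centre of its underside
- block: wooden block 90 x 45 x 40 mm; leave it. Origin: centre of its underside
- bracket: small aluminium angle bracket, base 70 x 30 mm, 46 mm high; leave it. Origin: centre of its underside

How it is judged (in metres and radians):
At the end, for the whole second after the job is handed in: The cup stands mouth-down on the free peg, within 8 degrees of upright, within 14 mm of the peg's axis and fully down (closed end less than 118 mm above the bench); its lid lies flat (within 7 degrees), knob up, on the tray's floor in the empty half; both at rest and let go (angle between cup's own z axis and vertical above 3 rad and horizontal distance between cup and peg_free_tip below 0.014 m and z of cup in the frame of peg_free below 0.118 m and linear speed of each of cup, lid below 0.02 m/s and angle between lid's own z axis and vertical below 0.12 rad and height (world z) of lid below 0.008 m and x of lid in the frame of tray between -0.05 and 0.05 m and y of lid in the frame of tray between 0 and 0.08 m); the robot touches nothing.
It fails at once if the cup is dropped onto the peg (moves faster than 0.6 m/s with the peg inside it) (linear speed of cup above 0.6 m/s and horizontal distance between cup and peg_free_tip below 0.02 m and z of cup in the frame of peg_free below 0.19 m and angle between cup's own z axis and vertical above 2.6 rad).
It fails at once if the dry cup or the lid already in the tray is moved more than 25 mm (distance of any of dry_cup, dry_lid from where it was at the start of the episode above 0.025 m).
It fails at once if another thing on the bench (file, brush, jar, block, bracket) is moved more than 25 mm (distance of any of file, brush, jar, block, bracket from where it was at the start of the episode above 0.025 m).
It also fails if it takes over 64 s, if anything falls off the work surface, if the arm or the gripper's body presses on something with over 40 N, if the wrist force passes 120 N, or if a joint passes its speed limit or range.

## Working session

There is one attempt and no reset: what is moved stays moved. The work goes in short steps, Python scripts to look and compute and a shell command to move; the robot and the scene stay as the last step left them, time stands still between calls to the robot, and variables do not carry over. Pictures are saved under pics/ and viewed, at most 10 in all, crops included, and the job is handed in when it is done.

```bash
ls; mkdir -p pics
python3 - <<'E'
from cell import env
import cv2
for n in("side","top"):
    c=env.read_camera(n); cv2.imwrite(f"pics/{n}0.png",c["color"]); print(n,c["fx"],c["fy"],c["cx"],c["cy"],c["dist"],c["world_from_camera"])
print(env.get_obs(),env.tip_reach)
E
```

```text
cell.py
pics
steer.py
  3 cell.py
  5 steer.py
  8 total
side 381.3563573924522 381.3563573924522 280.6989454031273 215.0214946697712 [0.00420692 0.         0.         0.         0.        ] [[ 0.87162807 -0.34303083  0.35013477  0.258006  ]
 [-0.49016333 -0.60691689  0.62561314 -0.52342036]
 [-0.00210189 -0.7169252  -0.69714693  0.70126202]
 [ 0.          0.          0.          1.        ]]
top 515.0285061209523 515.0285061209523 279.2029695832312 208.15995299238202 [-0.13142152  0.          0.          0.          0.        ] [[ 0.00711929 -0.99839444  0.05619485  0.49956362]
 [-0.99997127 -0.00696169  0.00299985  0.01393046]
 [-0.00260382 -0.05621459 -0.99841531  1.49653046]
 [ 0.          0.          0.          1.        ]]
{'time_s': 0.1, 'qpos': array([69.62203805, 18.43486711, -4.01536654, 83.16832697,  1.29482738,
       78.54183151, -3.25909662]), 'joint_velocities': array([ 0.02041531, -0.10988242, -0.00110479, -0.11295187, -0.07095846,
        0.04136498, -0.04420948]), 'effort': array([-1.82770223e-04, -4.92570913e+01, -4.05706996e-01, -3.13397777e+01,
       -6.40874309e-02,  3.95373150e-02,  9.62966078e-05]), 'tool_pos': array([ 0.23468845, -0.60564289,  0.23856659]), 'tool_rot': array([-1.79900198e+02,  5.41959784e-03,  2.11882828e+01]), 'force': array([-0.32064993, -0.01812935,  0.72856014]), 'wrist_torque': array([ 0.03276343,  0.05024086, -0.02859661]), 'grasp_force': 0.0, 'grip_width': 0.08683990447023826} 0.017
```
Only turn about the tool's z. So to turn the cup over: need tool rotations... Rows only allow translation along tool axes and turn about tool z. Tool always points down?? Unless turn about the tool... Orientation can only change about tool z. So tool stays pointing down. To flip the cup (lying on side → mouth down) with tool down: grip the cup across its diameter with fingers near the mouth/closed end, and let it pivot in the fingers? Gripping the cup off-center: gravity swings the cup around pad axis. Grip near the closed end (bottom): the mouth swings down due to gravity, with light grip. "without dropping it", so pivot in pads: passive pivot. Straddle the cup in cradle: the cup horizontal, fingers close along y perpendicular to the cup axis, grip near closed end with low grip force, lift: cup pivots mouth-down under gravity if friction torque is low. Pads probably soft-contact with torsional friction. Alternatively use contact with the peg/cradle... e.g. pivot by pressing the mouth against something. "If out of reach approached as far as can" - hmm, also could steer with arm axis... No.

View pics.

View pics/side0.png

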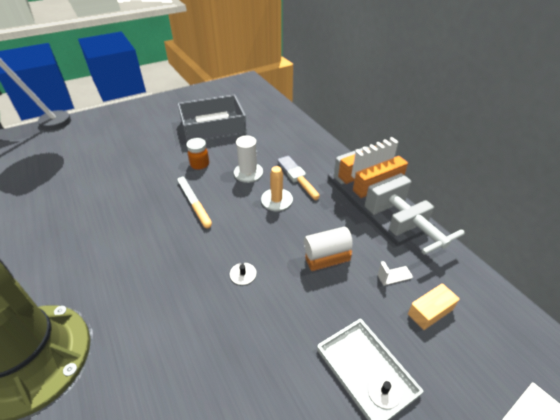

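View pics/top0.png

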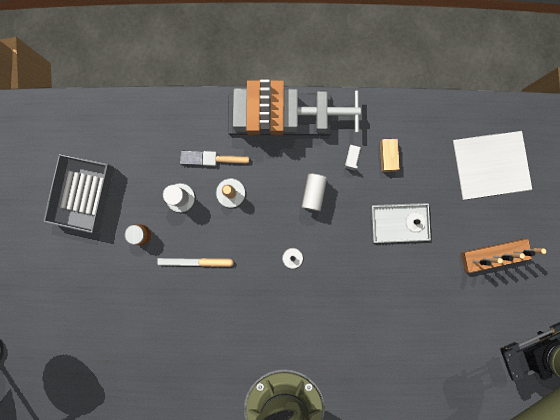

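The side view shows the cup at (328,245), free peg (277,185), lid (242,272) and tray (368,372). In the top view they are at about (315,192), (230,192), (292,258) and (402,223), with the empty half of the tray on the left (+y). I'll enlarge these.

Run:
```python
import cv2
a=cv2.imread("pics/top0.png")[165:275,210:440]; cv2.imwrite("pics/topc.png",cv2.resize(a,None,fx=3.4,fy=3.4,interpolation=cv2.INTER_CUBIC))
s=cv2.imread("pics/side0.png")[155:290,220:360]; cv2.imwrite("pics/sidec.png",cv2.resize(s,None,fx=4.4,fy=4.4,interpolation=cv2.INTER_CUBIC))
s=cv2.imread("pics/side0.png")[310:420,310:430]; cv2.imwrite("pics/sidet.png",cv2.resize(s,None,fx=4,fy=4,interpolation=cv2.INTER_CUBIC))
```

View pics/topc.png

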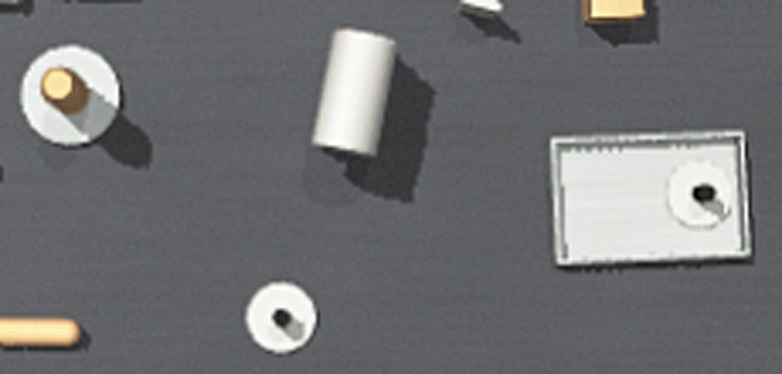

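View pics/sidec.png

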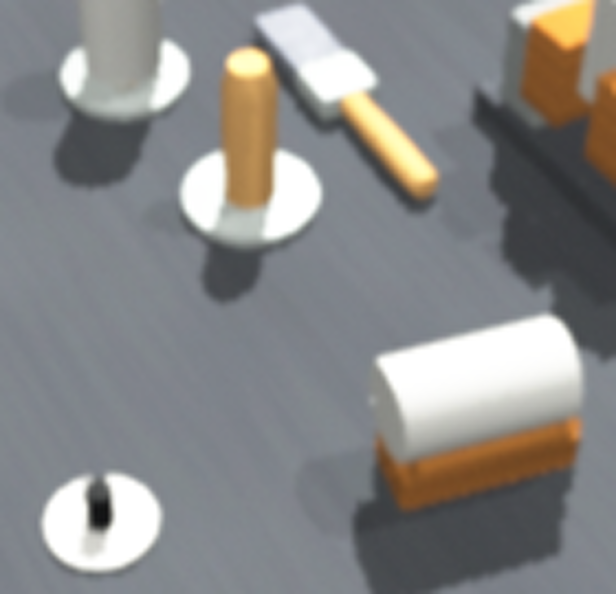

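View pics/sidet.png

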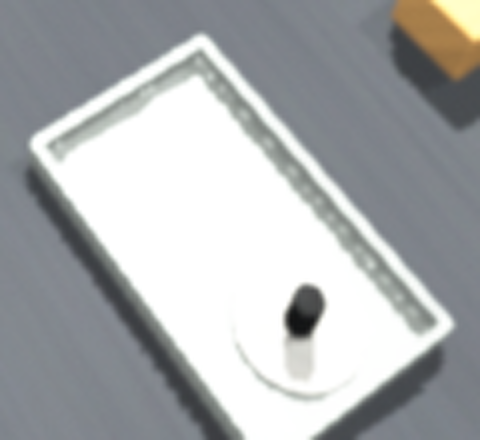

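Top crop: peg tip (57,83), foot centre (71,95), lid disc centre (281,317), cup closed end between (313,143) and (376,157), mouth between (337,30) and (397,40), and the tray's outer corners. Side crops: peg tip (249,62), foot (251,196), lid (102,522), and the cup's silhouette corners.

```bash
cat > h.py <<'E'
import numpy as np, cv2
from scipy.optimize import least_squares
from cell import env
CAM={n:env.read_camera(n) for n in("side","top")}
def K(c): return np.array([[c["fx"],0,c["cx"]],[0,c["fy"],c["cy"]],[0,0,1.]])
def proj(n,P):
    c=CAM[n]; T=np.linalg.inv(c["world_from_camera"])
    return cv2.projectPoints(np.float64(P).reshape(-1,3),cv2.Rodrigues(T[:3,:3])[0],T[:3,3],K(c),np.array(c["dist"]))[0][:,0]
def full(x,y,ox,oy,s): return np.array([ox+(x+.5)/s-.5,oy+(y+.5)/s-.5])
tc=lambda x,y:full(x,y,210,165,3.4)
sc=lambda x,y:full(x,y,220,155,4.4)
st=lambda x,y:full(x,y,310,310,4)
def tri(a,b):
    r=least_squares(lambda p:np.r_[proj("top",p)[0]-a,proj("side",p)[0]-b],[.5,0,.05]); return r.x,np.abs(r.fun).max()
def tool(d):  # world shift -> tool axes
    from scipy.spatial.transform import Rotation as R
    return R.from_euler("xyz",env.get_obs()["tool_rot"],degrees=True).inv().apply(d)
E
cat > m.py <<'E'
from h import *
np.set_printoptions(precision=4,suppress=True)
print("tip",tri(tc(57,83),sc(249,62)))
print("foot",tri(tc(71,95),sc(251,196)))
print("lid",tri(tc(281.5,317),sc(102,522)))
print("knob",tri(tc(282,317),sc(98,484)))
# tray outer top corners
for a,b in(((550,137),(34,146)),((745,130),(203,37)),((750,255),(452,325))): pass
print("trayA",tri(tc(550,137),st(203,37)))
print("trayB",tri(tc(557,265),st(32,146)))
print("trayC",tri(tc(744,131),st(452,325)))
# cup silhouette fit
th=np.linspace(0,2*np.pi,60)
def hull(n,p):
    x,y,z,w=p; ax=np.array([np.cos(w),np.sin(w),0]); s=np.array([-np.sin(w),np.cos(w),0])
    c=.027*(np.cos(th)[:,None]*s+np.sin(th)[:,None]*np.array([0,0,1]))+np.array([x,y,z])
    return cv2.convexHull(np.float32(proj(n,np.r_[c,c+.095*ax])))[:,0]
obs={"top":[tc(*q) for q in((337,30),(397,40),(376,157),(313,143),(325,87),(387,98),(367,33),(345,151))],
 "side":[sc(*q) for q in((379,356),(548,317),(580,405),(408,459),(463,337),(374,375),(495,437),(577,360))]}
def res(p): return [cv2.pointPolygonTest(hull(n,p),tuple(map(float,q)),True) for n in obs for q in obs[n]]
r=least_squares(res,[.49,-.08,.06,-.2],diff_step=1e-3,loss="soft_l1"); print("cup",r.x,np.degrees(r.x[3]),np.array(r.fun).round(2))
E
python3 m.py
```

```text
tip (array([0.6286, 0.1615, 0.1087]), np.float64(0.016126982131254408))
foot (array([0.628 , 0.1602, 0.006 ]), np.float64(0.047786239737206415))
lid (array([ 0.4402, -0.021 ,  0.0048]), np.float64(0.09617468592006162))
knob (array([ 0.4409, -0.0205,  0.0351]), np.float64(0.06971195001113983))
trayA (array([ 0.5945, -0.2485,  0.0161]), np.float64(0.15987000575034926))
trayB (array([ 0.487 , -0.2548,  0.0165]), np.float64(0.5525954047241157))
trayC (array([ 0.6   , -0.4148,  0.0201]), np.float64(0.04850411825410106))
cup [ 0.5797 -0.0693  0.0627 -0.218 ] -12.491353188778634 [ 0.14 -0.32 -0.23  0.07  0.41  0.42  0.21  0.27  0.13  0.01  0.75  0.12
  0.16  1.18  0.33  0.47]
```

```bash
echo '[[[0.26,-0.18,0.04,0,0.087],[0.26,-0.18,0.04,0,0.087],[0.26,-0.18,0.04,0,0.087],[0.26,-0.18,0.04,0,0.087],[0.26,-0.18,0.04,0,0.087],[0.26,-0.18,0.04,0,0.087],[0.26,-0.18,0.04,0,0.087],[0.26,-0.18,0.04,0,0.087]]]' > mv.in && python3 steer.py mv.in
echo '[[[0.267,-0.1876,0.04,0,0.087],[0.267,-0.1876,0.04,0,0.087],[0.267,-0.1876,0.04,0,0.087],[0.267,-0.1876,0.04,0,0.087],[0.267,-0.1876,0.04,0,0.087],[0.267,-0.1876,0.04,0,0.087],[0.267,-0.1876,0.04,0,0.087],[0.267,-0.1876,0.04,0,0.087]]]' > mv.in && python3 steer.py mv.in
echo '[[[0,0,0,7,0.087],[0,0,0,14,0.087],[0,0,0,21,0.087],[0,0,0,28,0.087],[0,0,0,33.7,0.087],[0,0,0,33.7,0.087]]]' > mv.in && python3 steer.py mv.in
```

```text
time_s: 0.87
tool_pos: [0.4146, -0.3396, 0.1992]
tool_rot: [-179.9, -0.1, 21.4]
force: [1.3, 0.7, -0.9]
grip_width: 0.0868
grasp_force: 0.0
time_s: 1.53
tool_pos: [0.5944, -0.0701, 0.1593]
tool_rot: [-180.0, -0.0, 21.2]
force: [-0.5, -1.0, 0.1]
grip_width: 0.0873
grasp_force: 0.0
time_s: 2.03
tool_pos: [0.5933, -0.0729, 0.1593]
tool_rot: [180.0, 0.0, -12.6]
force: [0.4, 0.4, -0.2]
grip_width: 0.0871
grasp_force: 0.0
```

```bash
echo '[[[0,0,0.03,0,0.087],[0,0,0.06,0,0.087],[0,0,0.085,0,0.087],[0,0,0.1,0,0.087],[0,0,0.1,0,0.087],[0,0,0.1,0,0.087]]]' > mv.in && python3 steer.py mv.in
echo '[[[0,0,0,0,0.04],[0,0,0,0,0.04],[0,0,0,0,0.04],[0,0,0,0,0.04],[0,0,0,0,0.04],[0,0,0,0,0.04],[0,0,0,0,0.04],[0,0,0,0,0.04]]]' > mv.in && python3 steer.py mv.in 10
```

```text
time_s: 2.53
tool_pos: [0.5928, -0.0728, 0.0589]
tool_rot: [-180.0, 0.1, -12.4]
force: [0.7, 0.2, 0.1]
grip_width: 0.087
grasp_force: 0.0
time_s: 3.2
tool_pos: [0.5938, -0.0724, 0.06]
tool_rot: [-180.0, -0.0, -12.5]
force: [-0.5, 1.8, 2.2]
grip_width: 0.0545
grasp_force: 10.0
```

Grip is on (54 mm). Lift slowly and look at whether the cup pivots.

```bash
echo '[[[0,0,-0.02,0,0.04],[0,0,-0.04,0,0.04],[0,0,-0.06,0,0.04],[0,0,-0.08,0,0.04],[0,0,-0.1,0,0.04],[0,0,-0.12,0,0.04],[0,0,-0.14,0,0.04],[0,0,-0.15,0,0.04]]]' > mv.in && python3 steer.py mv.in
echo '[[[0,0,0,0,0.04],[0,0,0,0,0.04],[0,0,0,0,0.04],[0,0,0,0,0.04],[0,0,0,0,0.04],[0,0,0,0,0.04]]]' > mv.in && python3 steer.py mv.in
python3 - <<'E'
from cell import env
import cv2
s=env.read_camera("side")["color"][120:300,220:430]; cv2.imwrite("pics/s1.png",cv2.resize(s,None,fx=3,fy=3))
E
```

```text
time_s: 3.87
tool_pos: [0.594, -0.0732, 0.2116]
tool_rot: [180.0, -0.1, -12.5]
force: [0.6, -0.3, -1.5]
grip_width: 0.0544
grasp_force: 10.0
time_s: 4.37
tool_pos: [0.593, -0.0729, 0.2085]
tool_rot: [180.0, 0.1, -12.5]
force: [0.0, 0.9, -1.3]
grip_width: 0.0544
grasp_force: 10.0
```

View pics/s1.png

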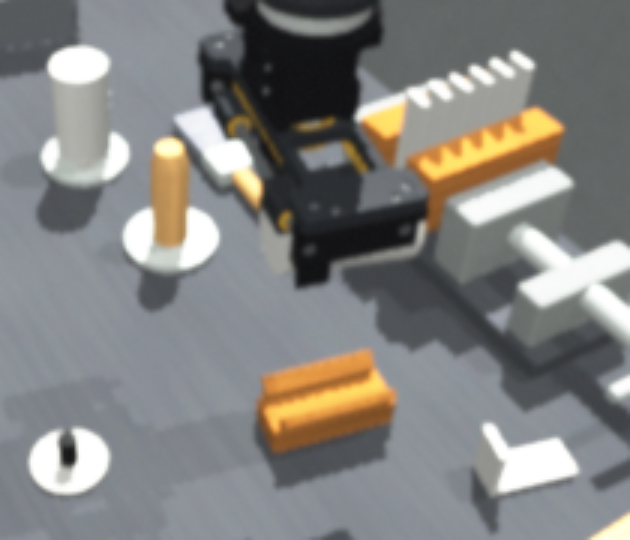

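The picture shows the cup still nearly level behind the finger, from (265,250) to (425,240): no pivot at 10 N. I'll ease the grip in steps and watch the wrist moment.

```bash
W='from cell import env;o=env.get_obs();print("MOM",o["wrist_torque"].round(4),o["force"].round(2))'
python3 -c "$W"
echo '[[[0,0,0,0,0.04],[0,0,0,0,0.04],[0,0,0,0,0.04],[0,0,0,0,0.04]]]' > mv.in && python3 steer.py mv.in 7 | grep -E 'grip|grasp'; python3 -c "$W"
echo '[[[0,0,0,0,0.04],[0,0,0,0,0.04],[0,0,0,0,0.04],[0,0,0,0,0.04]]]' > mv.in && python3 steer.py mv.in 5 | grep -E 'grip|grasp'; python3 -c "$W"
python3 - <<'E'
from cell import env
import cv2
s=env.read_camera("side")["color"][120:300,220:430]; cv2.imwrite("pics/s2.png",cv2.resize(s,None,fx=2,fy=2))
E
```

```text
MOM [ 0.0331  0.0685 -0.0258] [ 0.07 -0.45 -2.14]
grip_width: 0.0545
grasp_force: 7.0
MOM [0.0527 0.0544 0.0078] [ 1.05 -0.14 -2.22]
grip_width: 0.0546
grasp_force: 5.0
MOM [0.0587 0.0102 0.0005] [-0.43  0.91 -1.48]
```

View pics/s2.png

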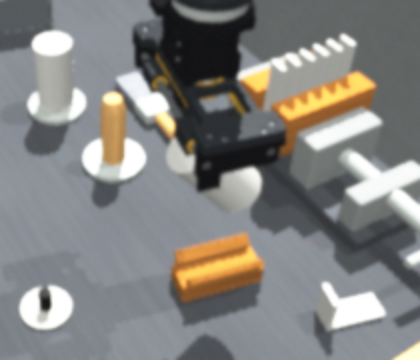

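The cup has swung about 40° mouth-down (lower end at (235,210) in the crop). Easing further.

```bash
cat > lk.py <<'E'
from h import *
o=env.get_obs(); p=o["tool_pos"]; a=np.radians(o["tool_rot"][2]); x=np.array([np.cos(a),np.sin(a),0])
im=cv2.cvtColor(CAM["side"]["color"],cv2.COLOR_BGR2HSV)
# cup silhouette score for each tilt (0 level, 90 mouth straight down)
th=np.linspace(0,2*np.pi,40); y=np.array([-x[1],x[0],0]); best=[]
white=((im[...,1]<40)&(im[...,2]>120))
for t in range(0,131,5):
    t_=np.radians(t); ax=np.cos(t_)*x-np.sin(t_)*np.array([0,0,1]); n=np.cross(ax,y)
    c=p+[0,0,.002]-.014*ax+.027*(np.cos(th)[:,None]*y+np.sin(th)[:,None]*n)
    m=np.zeros(white.shape,np.uint8); cv2.fillConvexPoly(m,cv2.convexHull(np.int32(np.round(proj("side",np.r_[c,c+.095*ax])))),1)
    q=proj("side",p)[0].astype(int); box=np.zeros_like(m); box[q[1]-10:q[1]+75,q[0]-45:q[0]+45]=1
    w=white&(box>0); best.append((round((w&(m>0)).sum()/(w|(m>0)).sum(),3),t))
print(sorted(best)[-4:],"force",o["force"].round(2),"mom",o["wrist_torque"].round(3))
E
python3 lk.py
echo '[[[0,0,0,0,0.04],[0,0,0,0,0.04],[0,0,0,0,0.04],[0,0,0,0,0.04]]]' > mv.in && python3 steer.py mv.in 4 | grep -E 'grip|grasp'; python3 lk.py
echo '[[[0,0,0,0,0.04],[0,0,0,0,0.04],[0,0,0,0,0.04],[0,0,0,0,0.04]]]' > mv.in && python3 steer.py mv.in 3.5 | grep -E 'grip|grasp'; python3 lk.py
```

```text
[(np.float64(0.188), 115), (np.float64(0.197), 120), (np.float64(0.202), 125), (np.float64(0.207), 130)] force [-0.83  0.6  -2.17] mom [ 0.055  0.049 -0.024]
grip_width: 0.0546
grasp_force: 4.0
[(np.float64(0.189), 115), (np.float64(0.197), 120), (np.float64(0.202), 125), (np.float64(0.207), 130)] force [-0.03 -0.36 -1.2 ] mom [ 0.082  0.087 -0.029]
grip_width: 0.0546
grasp_force: 3.5
[(np.float64(0.188), 115), (np.float64(0.197), 120), (np.float64(0.202), 125), (np.float64(0.207), 130)] force [-0.46  0.27 -1.46] mom [0.035 0.074 0.031]
```

Run:
```python
from cell import env
import cv2
s=env.read_camera("side")["color"][120:300,220:430]; cv2.imwrite("pics/s3.png",cv2.resize(s,None,fx=3,fy=3))
a=cv2.imread("pics/s2.png");b=cv2.resize(s,None,fx=2,fy=2)
d=cv2.absdiff(a,b).max(2)>40; import numpy as np; print(d.sum(), [ (v.min(),v.max()) for v in np.nonzero(d)] if d.any() else 0)
```

```text
0 0
```

View pics/s3.png

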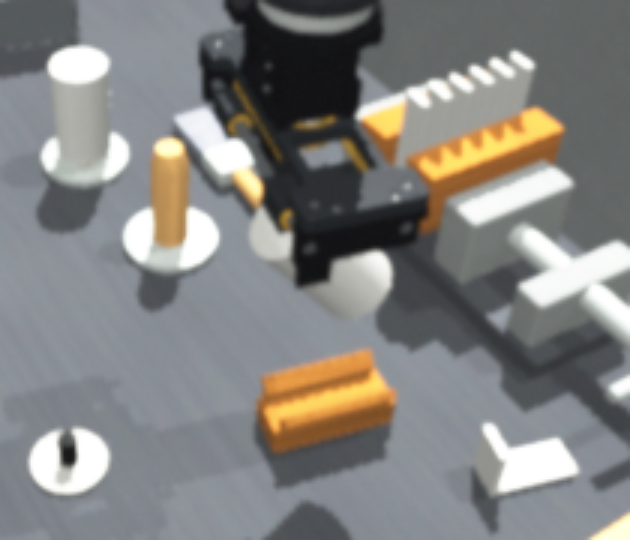

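Lower end still at (345,290), unchanged down to 3.5 N: it sticks at about 45–55°. I'll try 3 N, with a small back-and-forth.

```bash
cat > df.py <<'E'
from cell import env
import cv2,numpy as np,os
s=env.read_camera("side")["color"]
if os.path.exists("last.npy"):
    d=cv2.absdiff(np.load("last.npy"),s).max(2)>40; print("changed",d.sum(), [(v.min(),v.max()) for v in np.nonzero(d)] if d.any() else 0)
np.save("last.npy",s)
E
python3 df.py
echo '[[[0,0,0,0,0.04],[0,0,0,0,0.04],[0,0,0,0,0.04],[0,0,0,0,0.04]]]' > mv.in && python3 steer.py mv.in 3 | tail -2; python3 df.py
echo '[[[0.012,0,0,0,0.04],[-0.0,0,0,0,0.04],[0.012,0,0,0,0.04],[0,0,0,0,0.04],[0,0,0,0,0.04],[0,0,0,0,0.04],[0,0,0,0,0.04]]]' > mv.in && python3 steer.py mv.in 3 | tail -2; python3 df.py
```

```text
grip_width: 0.0546
grasp_force: 3.0
changed 498 [(np.int64(201), np.int64(325)), (np.int64(303), np.int64(350))]
grip_width: 0.0543
grasp_force: 3.0
changed 458 [(np.int64(0), np.int64(321)), (np.int64(156), np.int64(341))]
```

```bash
python3 - <<'E'
s=open("lk.py").read()
s=s.replace("white=(","bg=cv2.absdiff(cv2.imread('pics/side0.png'),CAM['side']['color']).max(2)>25\ndark=im[...,2]<70\nwhite=bg&(").replace("(w|(m>0)).sum()","(w|((m>0)&~dark)).sum()").replace("range(0,131,5)","range(0,131,3)")
open("lk.py","w").write(s)
E
python3 lk.py
python3 - <<'E'
from cell import env
import cv2
s=env.read_camera("side")["color"][120:300,220:430]; cv2.imwrite("pics/s4.png",cv2.resize(s,None,fx=3,fy=3))
E
```

```text
[(np.float64(0.426), 93), (np.float64(0.434), 87), (np.float64(0.437), 90), (np.float64(0.439), 84)] force [-0.72  0.36 -2.92] mom [0.02  0.029 0.032]
```

View pics/s4.png

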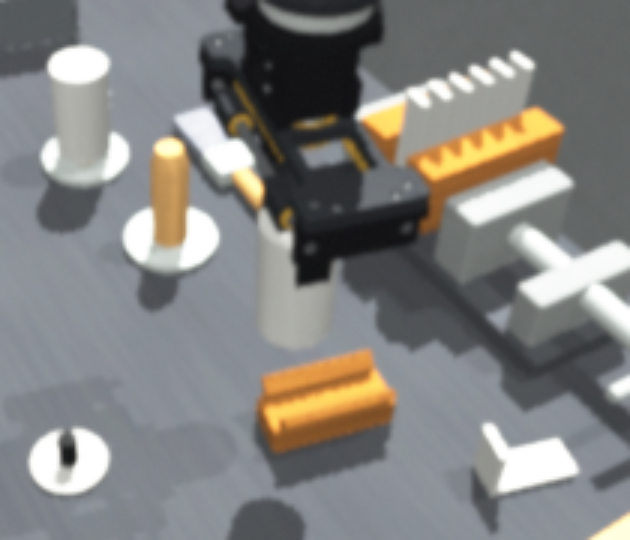

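The cup now hangs upright (edges x 257–331, rim bottom y 348 in the crop). Firm the grip and check its offset from the tool axis.

```bash
echo '[[[0,0,0,0,0.04],[0,0,0,0,0.04],[0,0,0,0,0.04]]]' > mv.in && python3 steer.py mv.in 15
cat > off.py <<'E'
from h import *
p=env.get_obs()["tool_pos"]; th=np.linspace(0,2*np.pi,90)
for dx in(-.006,0,.006):
  for dz in(.076,.081,.086):
    c=p+[dx*np.cos(.218),-dx*np.sin(.218),.002-dz]; q=proj("side",c+.027*np.c_[np.cos(th),np.sin(th),0*th])
    q=(q+.5-[220,120])*3-.5; print(dx,dz,q.min(0).round(),q.max(0).round())
E
python3 off.py; python3 lk.py
```

```text
time_s: 7.62
tool_pos: [0.5935, -0.0729, 0.2095]
tool_rot: [180.0, -0.0, -12.5]
force: [-0.6, -0.8, -1.1]
grip_width: 0.0535
grasp_force: 15.0
-0.006 0.076 [241. 285.] [319. 341.]
-0.006 0.081 [241. 290.] [318. 346.]
-0.006 0.086 [240. 295.] [318. 351.]
0 0.076 [249. 284.] [327. 339.]
0 0.081 [249. 289.] [326. 344.]
0 0.086 [248. 294.] [326. 349.]
0.006 0.076 [257. 282.] [335. 337.]
0.006 0.081 [257. 287.] [334. 342.]
0.006 0.086 [257. 292.] [334. 347.]
[(np.float64(0.428), 93), (np.float64(0.433), 84), (np.float64(0.433), 87), (np.float64(0.435), 90)] force [ 0.05 -0.08 -1.51] mom [0.036 0.045 0.021]
```

```bash
echo '[[[0,-0.012,-0.01,0,0.04],[-0.002,-0.03,-0.01,0,0.04],[-0.004,-0.05,-0.01,0,0.04],[-0.006,-0.07,-0.01,0,0.04],[-0.008,-0.09,-0.01,0,0.04],[-0.01,-0.11,-0.01,0,0.04],[-0.01,-0.125,-0.01,0,0.04],[-0.01,-0.13,-0.01,0,0.04]]]' > mv.in && python3 steer.py mv.in
echo '[[[0,-0.012,0,0,0.04],[-0.002,-0.03,0,0,0.04],[-0.004,-0.05,0,0,0.04],[-0.006,-0.07,0,0,0.04],[-0.008,-0.09,0,0,0.04],[-0.009,-0.1,0,0,0.04],[-0.009,-0.1058,0,0,0.04],[-0.009,-0.1058,0,0,0.04]]]' > mv.in && python3 steer.py mv.in
echo '[[[0,0,0,0,0.04],[0,0,0,0,0.04],[0,0,0,0,0.04]]]' > mv.in && python3 steer.py mv.in
python3 lk.py
python3 - <<'E'
from cell import env
import cv2
s=env.read_camera("side")["color"][60:230,200:350]; t=env.read_camera("top")["color"][150:250,190:290]
s=cv2.resize(s,(450,510),interpolation=cv2.INTER_CUBIC); t=cv2.resize(t,(340,340),interpolation=cv2.INTER_CUBIC)
t=cv2.copyMakeBorder(t,0,170,0,0,cv2.BORDER_CONSTANT); cv2.imwrite("pics/s5.png",cv2.hconcat([s,t]))
E
```

```text
time_s: 8.48
tool_pos: [0.612, 0.0613, 0.2206]
tool_rot: [-179.8, -0.0, -12.2]
force: [-1.0, 1.4, -2.2]
grip_width: 0.0536
grasp_force: 15.0
time_s: 9.15
tool_pos: [0.626, 0.1624, 0.2195]
tool_rot: [-180.0, 0.0, -12.4]
force: [0.0, -0.6, -2.0]
grip_width: 0.0538
grasp_force: 15.0
time_s: 9.4
tool_pos: [0.6262, 0.1596, 0.2195]
tool_rot: [179.9, -0.0, -12.6]
force: [0.7, -0.1, -1.7]
grip_width: 0.0539
grasp_force: 15.0
[(np.float64(0.579), 93), (np.float64(0.604), 90), (np.float64(0.605), 84), (np.float64(0.614), 87)] force [ 0.42  0.06 -1.07] mom [ 0.043  0.    -0.033]
```

View pics/s5.png

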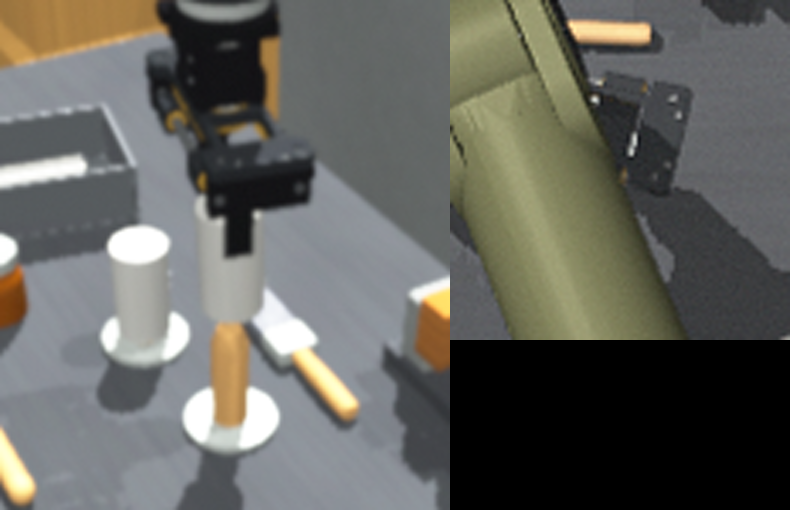

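The cup hangs straight above the peg: rim 202–263 (mid 232), peg axis about 229. That is about 3 mm too far along tool x, so I'll correct it and lower.

```bash
echo '[[[-0.003,0,0.005,0,0.04],[-0.003,0,0.015,0,0.04],[-0.003,0,0.025,0,0.04],[-0.003,0,0.035,0,0.04],[-0.003,0,0.045,0,0.04],[-0.003,0,0.055,0,0.04],[-0.003,0,0.06,0,0.04],[-0.003,0,0.06,0,0.04]]]' > mv.in && python3 steer.py mv.in
echo '[[[0,0,0.01,0,0.04],[0,0,0.02,0,0.04],[0,0,0.03,0,0.04],[0,0,0.04,0,0.04],[0,0,0.045,0,0.04],[0,0,0.048,0,0.04],[0,0,0.05,0,0.04],[0,0,0.05,0,0.04]]]' > mv.in && python3 steer.py mv.in
```

```text
time_s: 10.27
tool_pos: [0.622, 0.1617, 0.1573]
tool_rot: [179.9, 0.2, -12.5]
force: [-0.6, -0.0, -2.4]
grip_width: 0.0536
grasp_force: 15.0
time_s: 10.93
tool_pos: [0.623, 0.1621, 0.1092]
tool_rot: [180.0, 0.0, -12.5]
force: [0.2, 0.4, -1.2]
grip_width: 0.0533
grasp_force: 15.0
```

No contact yet. Go down in small steps.

```bash
echo '[[[0,0,0.002,0,0.04],[0,0,0.003,0,0.04],[0,0,0.004,0,0.04],[0,0,0.004,0,0.04]]]' > mv.in && python3 steer.py mv.in | grep -E 'pos|force'
echo '[[[0,0,0.002,0,0.04],[0,0,0.003,0,0.04],[0,0,0.003,0,0.04]]]' > mv.in && python3 steer.py mv.in | grep -E 'pos|force'
echo '[[[0,0,0.002,0,0.04],[0,0,0.003,0,0.04],[0,0,0.003,0,0.04]]]' > mv.in && python3 steer.py mv.in | grep -E 'pos|force'
```

```text
tool_pos: [0.623, 0.1621, 0.1055]
force: [-0.2, -0.9, -1.3]
grasp_force: 15.0
tool_pos: [0.6234, 0.1622, 0.1041]
force: [-2.1, -0.7, 5.6]
grasp_force: 15.0
tool_pos: [0.6236, 0.1622, 0.1036]
force: [-7.2, -2.4, 16.1]
grasp_force: 15.1
```

```bash
echo '[[[0,0,-0.002,0,0.04],[0,0,-0.003,0,0.04],[0,0,-0.003,0,0.04]]]' > mv.in && python3 steer.py mv.in 8 | grep -E 'pos|force'
echo '[[[0,0,0,0,0.04],[0,0,0,0,0.04],[0,0,0,0,0.04]]]' > mv.in && python3 steer.py mv.in 3 | grep -E 'pos|force|width'
echo '[[[0,0,0,0,0.058],[0,0,0,0,0.062],[0,0,0,0,0.066],[0,0,0,0,0.07],[0,0,0,0,0.08],[0,0,0,0,0.08]]]' > mv.in && python3 steer.py mv.in| grep -E 'pos|force|width'
```

```text
tool_pos: [0.6236, 0.1623, 0.1036]
force: [-1.5, -0.3, 5.5]
grasp_force: 8.0
tool_pos: [0.6235, 0.1622, 0.1028]
force: [0.3, -0.9, 4.4]
grip_width: 0.0537
grasp_force: 3.0
tool_pos: [0.6229, 0.1621, 0.1023]
force: [0.5, 0.1, 0.4]
grip_width: 0.0756
grasp_force: 0.0
```

```bash
echo '[[[0,0,-0.01,0,0.085],[0,0,-0.03,0,0.085],[0,0,-0.06,0,0.085],[0,0,-0.08,0,0.085],[0,0,-0.08,0,0.085]]]' > mv.in && python3 steer.py mv.in | grep -E 'pos|force'
echo '[[[-0.02,0.03,0,0,0.085],[-0.04,0.06,0,0,0.085],[-0.06,0.09,0,0,0.085],[-0.08,0.12,0,0,0.085],[-0.1,0.155,0,0,0.085],[-0.12,0.19,0,0,0.085],[-0.138,0.218,0,0,0.06],[-0.138,0.218,0,0,0.05]]]' > mv.in && python3 steer.py mv.in | grep -E 'pos|force'
echo '[[[0,0,0,0,0.05],[0,0,0,0,0.05]]]' > mv.in && python3 steer.py mv.in
cat > fit.py <<'E'
from h import *
np.set_printoptions(precision=4,suppress=True)
print(env.get_obs()["qpos"].round(1))
# upright-cup silhouette IoU fit in both views (difference from the first pictures)
for n in("side","top"): cv2.imwrite(f"pics/{n}f.png",CAM[n]["color"])
th=np.linspace(0,2*np.pi,60); S=4
def msk(n,p):
    c=np.c_[.027*np.cos(th),.027*np.sin(th),0*th]+[p[0],p[1],p[2]]; b=c-[0,0,.095]; b[:,:2]+=.095*np.array(p[3:5])
    h=cv2.convexHull(np.float32(proj(n,np.r_[c,b])))
    m=np.zeros((420*S,560*S),np.uint8); cv2.fillConvexPoly(m,np.int32((h+.5)*S),1); return cv2.resize(m*1.0,(560,420),interpolation=cv2.INTER_AREA)
for n,(a,b,c,d) in {"side":(255,130,300,195),"top":(208,165,255,206)}.items():
    im=cv2.cvtColor(CAM[n]["color"],cv2.COLOR_BGR2HSV); p=[.6285,.161,.112,0,0]
    for q in(p,[.6285,.161,.12,0,0],[.6385,.161,.112,0,0],[.6285,.161,.112,.1,0]):
        m=cv2.findContours((msk(n,q)>.5).astype(np.uint8),0,1)[0][0]; print(n,q,"model box",cv2.boundingRect(m))
    w=((im[...,1]<50)&(im[...,2]>130)).astype(np.uint8); w[:b]=0;w[d:]=0;w[:,:a]=0;w[:,c:]=0
    print(n,"row spans",[(r,tuple(np.nonzero(w[r])[0][[0,-1]])) for r in range(b,d,4) if w[r].any()])
E
python3 fit.py
```

```text
tool_pos: [0.6258, 0.1634, 0.1889]
force: [1.4, 0.3, -0.8]
grasp_force: 0.0
tool_pos: [0.4368, -0.0263, 0.1823]
force: [-0.2, 0.5, -0.7]
grasp_force: 0.0
time_s: 14.02
tool_pos: [0.4417, -0.0202, 0.1831]
tool_rot: [-180.0, -0.1, -12.5]
force: [1.1, -0.3, 0.3]
grip_width: 0.0664
grasp_force: 0.0
[  24.9   -4.2  -24.6  114.6   -1.9   69.2 -101.3]
side [0.6285, 0.161, 0.112, 0, 0] model box (266, 162, 21, 41)
side [0.6285, 0.161, 0.12, 0, 0] model box (266, 159, 21, 42)
side [0.6385, 0.161, 0.112, 0, 0] model box (270, 161, 21, 41)
side [0.6285, 0.161, 0.112, 0.1, 0] model box (266, 162, 24, 40)
side row spans [(130, (np.int64(255), np.int64(299))), (134, (np.int64(255), np.int64(299))), (138, (np.int64(255), np.int64(299))), (142, (np.int64(255), np.int64(299))), (146, (np.int64(255), np.int64(299))), (150, (np.int64(255), np.int64(299))), (154, (np.int64(255), np.int64(299))), (158, (np.int64(255), np.int64(299))), (162, (np.int64(255), np.int64(299))), (166, (np.int64(255), np.int64(299))), (170, (np.int64(255), np.int64(299))), (174, (np.int64(255), np.int64(299))), (178, (np.int64(255), np.int64(296))), (182, (np.int64(255), np.int64(288))), (186, (np.int64(255), np.int64(297))), (190, (np.int64(255), np.int64(299))), (194, (np.int64(255), np.int64(299)))]
top [0.6285, 0.161, 0.112, 0, 0] model box (217, 180, 23, 22)
top [0.6285, 0.161, 0.12, 0, 0] model box (217, 179, 23, 23)
top [0.6385, 0.161, 0.112, 0, 0] model box (217, 176, 23, 22)
top [0.6285, 0.161, 0.112, 0.1, 0] model box (217, 180, 23, 19)
top row spans [(165, (np.int64(213), np.int64(214))), (181, (np.int64(221), np.int64(239))), (185, (np.int64(218), np.int64(242))), (189, (np.int64(216), np.int64(244))), (193, (np.int64(216), np.int64(244))), (197, (np.int64(216), np.int64(243))), (201, (np.int64(219), np.int64(241))), (205, (np.int64(223), np.int64(236)))]
```

```bash
echo '[[[0,0,0.03,0,0.045],[0,0,0.06,0,0.045],[0,0,0.09,0,0.045],[0,0,0.12,0,0.045],[0,0,0.14,0,0.045],[0,0,0.15,0,0.045],[0,0,0.156,0,0.045],[0,0,0.156,0,0.045]]]' > mv.in && python3 steer.py mv.in | grep -E 'pos|force|width'
echo '[[[0,0,0,0,0.005],[0,0,0,0,0.005],[0,0,0,0,0.005],[0,0,0,0,0.005],[0,0,0,0,0.005],[0,0,0,0,0.005],[0,0,0,0,0.005],[0,0,0,0,0.005]]]' > mv.in && python3 steer.py mv.in 20 | grep -E 'pos|force|width'
```

```text
tool_pos: [0.4411, -0.02, 0.0258]
force: [-0.8, -0.2, 0.8]
grip_width: 0.045
grasp_force: 0.0
tool_pos: [0.4414, -0.021, 0.027]
force: [-1.3, -1.2, 4.0]
grip_width: 0.0151
grasp_force: 20.0
```

```bash
echo '[[[0,0,-0.02,0,0.005],[0,0,-0.05,0,0.005],[0,0,-0.08,0,0.005],[0,0,-0.09,0,0.005],[0,0,-0.09,0,0.005]]]' > mv.in && python3 steer.py mv.in | grep -E 'pos|force|width'
echo '[[[0.015,0.02,0,0,0.005],[0.03,0.045,0,0,0.005],[0.05,0.075,0,0,0.005],[0.07,0.11,0,0,0.005],[0.09,0.14,0,0,0.005],[0.11,0.17,0,0,0.005],[0.12,0.187,0,0,0.005],[0.125,0.195,0,0,0.005]]]' > mv.in && python3 steer.py mv.in | grep -E 'pos|force|width'
echo '[[[0.015,0.02,0,0,0.005],[0.0328,0.05,0,0,0.005],[0.0328,0.0506,0,0,0.005],[0.0328,0.0506,0,0,0.005],[0.0328,0.0506,0,0,0.005]]]' > mv.in && python3 steer.py mv.in
python3 - <<'E'
from h import *
for n in("top","side"): cv2.imwrite(f"pics/{n}g.png",CAM[n]["color"])
g=cv2.cvtColor(CAM["side"]["color"],cv2.COLOR_BGR2GRAY)
# bright spans: free-peg cup (ours) and the dry cup, for comparison
for r in range(158,212,4):
    print(r,''.join('%4d'%v for v in g[r,256:302:2]))
for r in range(128,182,8): print(r,''.join('%4d'%v for v in g[r,226:272:2]))
E
```

```text
tool_pos: [0.4431, -0.021, 0.119]
force: [0.1, 0.0, -0.8]
grip_width: 0.0155
grasp_force: 20.0
tool_pos: [0.5196, -0.2418, 0.1138]
force: [-1.1, 0.7, -0.8]
grip_width: 0.0157
grasp_force: 20.0
time_s: 16.95
tool_pos: [0.5412, -0.2929, 0.1149]
tool_rot: [-179.9, 0.2, -12.5]
force: [0.4, 0.3, -0.8]
grip_width: 0.0152
grasp_force: 20.0
158  181 183 183 182 182 182 182 182 179 180 182 217 242 251 253 254 254 250 200 180 181 180 179
162  182 185 186 183 183 189 236 254 255 255 255 255 255 255 254 254 254 254 254 245 189 181 180
166  241 255 254 197 237 255 255 255 255 255 255 255 255 255 255 254 254 254 254 253 253 248 214
170  253 255 255 254 220 255 255 255 255 255 255 255 255 255 255 232 254 255 255 255 255 255 255
174  255 255 255 227 181 197 236 254 255 255 255 255 252 230 188 132 177 249 255 255 255 255 255
178  255 233 170 177 178 193 208 214 219 215 215 211 205 198 186 162 102 144 194 231 209 237 250
182  173 177 178 179 178 191 208 212 216 216 215 210 204 196 185 183 178 123 108 126 107 116 197
186  180 181 181 180 179 191 207 212 216 215 214 208 202 195 183 183 184 185 180 177 1
[... 571 characters left out ...]
0 182 184 182 183 184
128   71  74  74  75  76  77  78  79  80  81  82  82  84  84  86  87  88  89  89  90  92  93  93
136  111 117 111 108 109 105 115 198 224 167  90  74  73  73  74  75  77  78  79  79  81  81  82
144  124 148 149 153 172 234 255 255 255 255 255 255 255 255 252 189 182 177 165 144 110  88  75
152  179 180 181 181 179 181 200 212 215 215 213 210 203 195 183 187 182 184 182 181 179 178 181
160  181 178 177 178 177 178 190 209 213 215 211 209 204 194 185 182 184 183 183 184 183 182 184
168  179 178 180 179 209 255 255 216 213 216 212 210 205 195 187 242 255 255 247 245 255 255 255
176  163 161 161 161 171 252 232 222 223 224 225 225 231 236 248 255 255 242 176 179 194 209 215
```

The side picture's grey values match the model of a cup fully down (rows 162–202, columns 265–285, edges vertical). Now lower the lid into the tray.

```bash
echo '[[[0,0,0.02,0,0.005],[0,0,0.04,0,0.005],[0,0,0.06,0,0.005],[0,0,0.072,0,0.005],[0,0,0.078,0,0.005],[0,0,0.082,0,0.005],[0,0,0.082,0,0.005],[0,0,0.082,0,0.005]]]' > mv.in && python3 steer.py mv.in | grep -E 'pos|force'
echo '[[[0,0,0.001,0,0.005],[0,0,0.002,0,0.005],[0,0,0.003,0,0.005],[0,0,0.003,0,0.005]]]' > mv.in && python3 steer.py mv.in | grep -E 'pos|force'
```

```text
tool_pos: [0.5426, -0.2948, 0.0354]
force: [-0.9, 0.1, -0.5]
grasp_force: 20.0
tool_pos: [0.542, -0.2949, 0.0317]
force: [-0.4, -0.6, -0.4]
grasp_force: 20.0
```

```bash
echo '[[[0,0,0.001,0,0.005],[0,0,0.002,0,0.005],[0,0,0.002,0,0.005],[0,0,0.002,0,0.005]]]' > mv.in && python3 steer.py mv.in | grep -E 'pos|force'
echo '[[[0,0,0.0005,0,0.005],[0,0,0.001,0,0.005],[0,0,0.001,0,0.005]]]' > mv.in && python3 steer.py mv.in | grep -E 'pos|force'
```

```text
tool_pos: [0.542, -0.2949, 0.0301]
force: [-2.1, 1.2, 3.3]
grasp_force: 20.0
tool_pos: [0.5421, -0.2949, 0.0301]
force: [-4.3, 2.5, 9.5]
grasp_force: 20.0
```

Lid is on the tray floor. Release, rise and check.

```bash
echo '[[[0,0,-0.001,0,0.016],[0,0,-0.001,0,0.025],[0,0,-0.001,0,0.035],[0,0,-0.001,0,0.04],[0,0,-0.001,0,0.04]]]' > mv.in && python3 steer.py mv.in 3 | grep -E 'pos|force|width'
echo '[[[0,0,-0.02,0,0.04],[0,0,-0.05,0,0.04],[0,0,-0.09,0,0.04],[0,0,-0.13,0,0.04],[0,0,-0.17,0,0.04],[0,0,-0.2,0,0.04],[0,0,-0.2,0,0.04]]]' > mv.in && python3 steer.py mv.in | grep -E 'pos|force'
echo '[[[-0.03,0.02,0,0,0.04],[-0.06,0.05,0,0,0.04],[-0.07,0.08,0,0,0.04],[-0.07,0.11,0,0,0.04],[-0.07,0.14,0,0,0.04],[-0.07,0.17,0,0,0.04],[-0.07,0.2,0,0,0.04],[-0.07,0.2,0,0,0.04]]]' > mv.in && python3 steer.py mv.in| grep -E 'time|pos|force'
python3 - <<'E'
from h import *
np.set_printoptions(precision=4,suppress=True)
for n in CAM: cv2.imwrite(f"pics/{n}h.png",CAM[n]["color"])
def dk(n,P,r=16):   # darkest blob (knob) centre near a predicted point
    q=proj(n,P)[0]; x,y=q.round().astype(int); g=cv2.cvtColor(CAM[n]["color"],cv2.COLOR_BGR2GRAY)[y-r//2:y+r//2+1,x-r//2:x+r//2+1]
    v,u=np.nonzero(g<70); return (q.round(1),(u.mean()+x-r//2,v.mean()+y-r//2) if len(u) else None,len(u))
for nm,P in(("lid knob",[.542,-.295,.025]),("dry knob",[.5448,-.3748,.025])):
    for n in CAM: print(nm,n,dk(n,P))
for n,a in(("side",(150,215,215,310)),("top",(140,270,150,440))):
    d=cv2.absdiff(cv2.imread(f"pics/{n}0.png"),CAM[n]["color"]).max(2); print(n,"median diff",np.median(d))
E
```

```text
tool_pos: [0.5418, -0.2947, 0.0292]
force: [-1.1, 0.6, -0.2]
grip_width: 0.0346
grasp_force: 0.0
tool_pos: [0.5454, -0.2963, 0.2379]
force: [1.5, -0.4, 0.7]
grasp_force: 0.0
time_s: 20.3
tool_pos: [0.4256, -0.482, 0.2283]
force: [-0.7, -0.9, -1.1]
grasp_force: 0.0
lid knob side (array([353.9, 348. ]), (np.float64(346.6666666666667), np.float64(354.1666666666667)), 12)
lid knob top (array([388.2, 223. ]), (np.float64(387.5), np.float64(223.5)), 22)
dry knob side (array([383.2, 385.1]), (np.float64(383.02777777777777), np.float64(384.97222222222223)), 288)
dry knob top (array([415.5, 222.1]), (np.float64(416.60869565217394), np.float64(221.43478260869566)), 23)
side median diff 52.0
top median diff 3.0
```

```bash
echo '[[[-0.03,0.03,-0.02,0,0.04],[-0.06,0.06,-0.04,0,0.04],[-0.1,0.08,-0.05,0,0.04],[-0.14,0.1,-0.05,0,0.04],[-0.17,0.12,-0.05,0,0.04],[-0.17,0.12,-0.05,0,0.04],[-0.17,0.12,-0.05,0,0.04]]]' > mv.in && python3 steer.py mv.in| grep -E 'time|pos|force'
python3 - <<'E'
from h import *
for n in CAM: cv2.imwrite(f"pics/{n}i.png",CAM[n]["color"])
g=lambda n:cv2.cvtColor(CAM[n]["color"],cv2.COLOR_BGR2GRAY)
def dk(n,P,r=16):
    q=proj(n,P)[0]; x,y=q.round().astype(int); w=g(n)[y-8:y+9,x-8:x+9]; v,u=np.nonzero(w<70); return q.round(1),(u.mean()+x-8,v.mean()+y-8) if len(u) else None,len(u)
for nm,P in(("lid knob",[.542,-.295,.025]),("dry knob",[.5448,-.3748,.025])):
    for n in CAM: print(nm,n,dk(n,P))
t=g("top"); print("top around peg"); 
for r in range(172,212,2): print(r,''.join('%4d'%v for v in t[r,212:250:2]))
s=g("side")
for r in range(156,212,6): print(r,''.join('%4d'%v for v in s[r,256:302:2]))
a=cv2.imread("pics/top0.png").astype(int).max(2);b=CAM["top"]["color"].astype(int).max(2)
d=(abs(a-b)>50).astype(np.uint8); n,l,st,c=cv2.connectedComponentsWithStats(d); print([(st[i].tolist()) for i in range(1,n) if st[i,4]>12])
E
```

```text
time_s: 20.98
tool_pos: [0.2337, -0.5563, 0.2799]
force: [0.8, -1.1, 0.0]
grasp_force: 0.0
lid knob side (array([353.9, 348. ]), (np.float64(352.25), np.float64(351.60714285714283)), 28)
lid knob top (array([388.2, 223. ]), (np.float64(387.60869565217394), np.float64(223.56521739130434)), 23)
dry knob side (array([383.2, 385.1]), (np.float64(384.775), np.float64(389.675)), 40)
dry knob top (array([415.5, 222.1]), (np.float64(416.60869565217394), np.float64(221.43478260869566)), 23)
top around peg
172  105 105 103 104 104 104 104 102 101 106 102 103 105 101 103  99 101 103 101
174  106 102 104 105 106 105 102 104 100 104 104 106 102 103 107 102 107 103 103
176  106 106 102 105 105 103 104 101 103 103 102 101 105 105 100 102 102 100  99
178  101 102 102 101 104 102  99 100 141 175 167 107  98 100 100 101 105 102 107
180  104  99  99 106 101 116 231 246 242 238 240 244 223 140 100  99  98 104 102
182  101  98  98  98 153 254 247 247 247 248 218 238 239 242 162  98 104 102 102
184  103  98  96 137 252 247 247 247 245 248 247 221 236 236 244 141  99 101 102
186  100  99  97 255 246 247 24
[... 1554 characters left out ...]
7 172 166 159 149 148 149 149 146 144 147 121  80
192  145 144 145 153 216 189 171 175 178 178 174 171 164 157 164 254 254 189 149 150 150 150 147
198  137 134 159 254 255 223 170 175 177 177 174 171 166 157 219 255 255 255 247 150 149 147 148
204  134 135 128 146 196 183 185 186 186 184 184 194 206 216 254 255 255 216 146 149 150 149 148
210  133 134 135 127  82  80  87 110 134 148 150 144 133 125 110 135 145 145 148 150 147 148 150
[[302, 174, 15, 34, 189], [222, 185, 23, 22, 187], [384, 221, 13, 9, 60], [282, 248, 21, 21, 319], [550, 323, 10, 5, 20], [487, 329, 14, 33, 141], [542, 333, 11, 7, 29], [515, 339, 21, 10, 102], [552, 338, 8, 9, 39], [540, 349, 10, 29, 71], [528, 370, 7, 5, 20]]
```

Both images agree: the cup is upright and fully down on the peg, the lid is at the middle of the empty half, and nothing else has changed.

```bash
echo '[[[0,0,0,0,0.04],[0,0,0,0,0.04]]]' > mv.in && python3 steer.py mv.in | tail -2; python3 -c "from cell import env;print(env.sign_off())"
```

```text
grip_width: 0.0401
grasp_force: 0.0
the job is handed in; nothing more can be done
None
```

The cup is mouth-down and fully seated on the free peg, its lid lies knob up in the empty half of the tray, and I handed the job in at about 21 s; `sign_off()` gave no verdict, so this rests on my final camera check.

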